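# Draw back the spring centre for loading

## Robot

A 6-joint arm with a two-finger parallel gripper is mounted at the origin on the work surface. World frame = base frame: x ahead of the robot, y to its left, z up, the work surface at z = 0. Lengths are in mm, angles in rad, forces in N, time in s.
With the tool pointing down it reaches from about 350 to 775 mm from the base axis. Payload 7.3 kg.
Tool frame: the origin (TCP) lies on the front face of the gripper's body, between the roots of the fingers; the fingertips stand 66 mm ahead of it and the grasp point (between the pads) lies 47 mm ahead of it (bot.tcp_to_grasp is the z of the grasp point in the tool frame, in mm); z points along the fingers, y is the direction in which the jaws open and shut (so a half turn about z gives the same grasp; the last joint's range is limited). The gripper opens to 92 mm and grips with 3 to 60 N. Pads are 19 mm wide; open, the fingers measure 130 mm over their backs; the gripper's body (75 mm by 190 mm) begins 47 mm behind the grasp point.
Start: joints at [-1.306, 0.342, 1.524, -0, 1.275, -0.146], TCP at [209.677, -481.325, 292.241] pointing down, gripper open.
Joint ranges: [-2.53, 2.53], [-0.77, 2.02], [0.04, 2.7], [-1, 4.14], [0.28, 2.66], [-3.11, 3.11]. Speed limits (rad/s): [2.57, 2.57, 3.14, 3.14, 3.14, 3.14].

## Interface

Orientations are given as [roll, pitch, yaw] about the fixed x, y, z axes, in that order (R = Rz(yaw) Ry(pitch) Rx(roll)).
In Python, from plant import bot gives the robot as it stands.
- The arm moves only by the tool carry_out, never from a script. Its argument "deltas" is a list that holds one entry, the list of rows, each a list of 4 numbers: the shift along the tool's x, y, z in mm, then the turn about the tool's z in units of 5 degrees (1.0 is 5 degrees). A call has 1 to 20 rows; each row is the pose to reach, as a shift and turn from the pose commanded when the call began, along the tool's axes at that moment; what a row does not reach only later rows make up. A row lasts 1/10 s, in which the tool goes at most 50 mm and 8.59 degrees, less where a joint would pass 70% of its speed; a pose out of reach is approached as far as the arm can. A call with a gripper value outside its range is refused whole. "fingers" is the finger opening in mm, from 0 to 91.8, set as the call begins (left out, the last holds). The fingers move at their own pace and stop on an object; the grip force is fixed at half the most. Time passes only in rows, so rows that repeat a pose let the fingers close. It gives the time, the measured TCP pose, the force and the opening at its end, in the units of the state.
- bot.get_obs(): the state, without advancing time (a new reading comes with each control period).
- bot.capture(name): name is "scene" or "top" or "wrist"; returns (picture, depth): 400x640x3 uint8, blue, green, red; 400x640 float32, mm along the optical axis (not along the pixel's ray), 0 where there is no reading.
- bot.camera_model(name): a dict with "K" (3x3 intrinsics, pixels), "camera_from_world" (4x4, takes a point from world to camera coordinates). Camera axes: x right, y down, z forward; pixel columns grow to the right and rows downward; lengths in mm; the calibration is good to about 2 mm. A picture is of the moment at which its call begins: read the wrist's pose just before it. camera_model takes no time and is no camera call; for the wrist camera it gives the pose at the moment of the call.
- bot.close_job(): hands the job in, once; it reports no verdict.
The state is a dict: "time": time; "joint_positions": joint angles; "dq": joint speeds; "tau": joint torques, N m; "tool_pos": TCP position; "tcp_rot": TCP orientation; "contact_force": force on the tool from outside, world axes, zero at the start; "moment": the same for the moment, N m; "grip_width": finger opening in mm.
Only numpy, scipy, OpenCV 4.12 (cv2) and the standard library are available. Lean on these libraries where they do the work, as an engineer would, in place of code of your own. Each camera call takes 0.05 s, during which the arm holds its last target. There are 200 camera calls.

## Task

I want to lift the wheel arbor into the bench centres to check its run-out. Swing the tailstock's orange lock lever a quarter turn anticlockwise to its unlocked stop, then draw the spring-loaded centre back by its black ball knob until the pointer is on the red line, and finish still holding it there against the spring, lever left unlocked. Leave the arbor, the dial gauge and the two knives where they are.

Things in the scene. Friction and masses are not known exactly. Their poses are not given: they have to be found in the camera images.
- bench: Bench centres, bolted down at a new place and yaw (within 0.3 rad) each time: cast bed 480 long, 100 wide, 45 high. Origin on the table under its middle; y runs along the bed from the tailstock (y -230 to -90 mm, 54 wide, 92 at its foot, flat top 134 high) to the headstock (y 149 to 229, 132 high); x runs across it, away from the robot.
- draw_knob (a point): Centre of the black ball knob, 28 in diameter, 180 above the table, on an upright stud 10 thick from a slot in the tailstock's top (46 below the ball's centre). Moves with the spring centre; at home it is at x 0, y -172 mm in the bench frame. Free all round, but the lever's hub (24 thick, up to 153 above the table) stands 60 towards the headstock. Axes as the bench's.
- red_line (a point): Point above the red line of the tailstock's scale, at the height of the ball's centre: the ball's centre is here when the white pointer at its foot is on the red line. It lies 30 from the knob's home, towards the bench's -y. The other scale lines are black, 5 apart. Axes as the bench's.
- spring_centre (a joint): Draw of the spring centre (steel quill with its point to the headstock) in m: 0 home, where it starts; 0.030 pointer on the red line; 0.045 end of travel. Knob and centre slide together to the bench's -y. A spring always pulls it home: 9 N at 0, 16 N at the red line, 19 N at the end, and 1 N of friction. While locked it draws only 1 mm.
- lock_lever (a joint): Angle of the tailstock's lock lever in rad: 0 locked, arm along the bed to the headstock (bench +y); 1.57 unlocked stop, arm across the bed towards the robot (bench -x). Turns anticlockwise from above about a vertical axis; starts between 0 and 0.12; stiff (0.22 N m, 4 N at the grip); stays where it is left. The lock lets go at about 1.15.
- lever_hinge (a point): Point on the lock lever's vertical axis at the height of its grip, 160 above the table; x 0, y -112 mm in the bench frame. The hub there is 24 in diameter.
- lever_grip (a point): Middle of the round orange grip, 17 thick and 37 long, at the outer end of the lock lever: 56 from its axis, 160 above the table. The steel arm inwards of it is 11 thick. Below the grip it is free: 43 down to the quill (top at 117) when locked, down to the bed when unlocked. Turns with the lever; y points outwards along the arm.
- arbor_mid (a point): Bystander: steel wheel arbor, 165 long, shaft 20 in diameter with a 52 flange, lying in a wooden cradle (56 x 150, 58 high) on the far side of the bed. Point at its middle, on its axis, 56 above the table; y along its axis.
- gauge_mid (a point): Bystander: dial gauge on a magnetic stand, far side of the bed beside the headstock: block 50 x 58 x 50, column to 195 high, dial held 165 high out towards the bed. Point at the middle of the block, 25 above the table.
- knife_a_mid (a point): Bystander: folded pocket knife with bone-coloured handle, 100 x 24 x 14, in the small wooden tray (170 x 220, 28 high) to the right. Point at its middle.
- knife_b_mid (a point): Bystander: folded pocket knife with reddish handle, 100 x 24 x 14, in the same tray. Point at its middle.

How it is judged (in metres and radians):
On the way, in this order (a step that is already met when the one before it is completed fails the run):
1. the lock lever has been swung to its unlocked stop (beyond 1.4 rad) with the spring centre still home (value of joint lock_lever above 1.4 rad and value of joint spring_centre below 0.006 m), for 0.2 s.
2. the spring centre is drawn back to the red line (30 mm, within 4 mm) and held there (value of joint spring_centre between 0.026 and 0.034 m), for 0.5 s.
At the end, for the whole second after the job is handed in: The spring centre stands still with its pointer on the red line (drawn 30 mm, within 4 mm), held against its spring by the robot's fingers (more than 4 N between them and it), and the lock lever is at its unlocked stop (beyond 1.4 rad of 1.57) (all of step 2 and value of joint lock_lever above 1.4 rad and velocity of joint spring_centre between -0.01 and 0.01 m/s and contact force between the fingers and spring_centre above 4 N); the arm keeps its last pose, push and grip.
It fails at once if the arbor, the dial gauge or a knife is shifted by more than 15 mm or the gauge tipped (distance of any of arbor_mid, gauge_mid, knife_a_mid, knife_b_mid from where it was at the start of the episode above 0.015 m or angle between gauge_mid's own z axis and vertical above 0.3 rad).
It also fails if it takes over 54 s, if anything falls off the work surface, if the arm or the gripper's body presses on something with over 40 N, if the wrist force passes 120 N, or if a joint passes its speed limit or range.

## Working session

There is one attempt and no reset: what is moved stays moved. The work goes in short steps, Python scripts to look and compute and a tool call to move; the robot and the scene stay as the last step left them, time stands still between calls to the robot, and variables do not carry over. Pictures are saved under pics/ and viewed, about 8 in all and at most 12, crops included, and the job is handed in when it is done.

Besides the shell and the picture viewer there is one more tool, called after "Emit:" as a command line: name --argument value ..., lists and objects as JSON in quotes. carry_out: Moves the arm, as the interface text tells. Its arguments: {"type":"object","properties":{"deltas":{"type":"array","items":{"type":"array","items":{"type":"array","items":{"type":"number"}}}},"fingers":{"type":"number"}},"required":["deltas"]}

```bash
mkdir -p pics; cat > h.py <<'E'
import numpy as np, cv2
from plant import bot
def ray(cam,uv,z):
    m=bot.camera_model(cam);K=np.array(m["K"]);T=np.array(m["camera_from_world"])
    R=T[:3,:3];c=-R.T@T[:3,3];d=R.T@np.linalg.inv(K)@[uv[0],uv[1],1]
    return c+d*(z-c[2])/d[2]
def blobs(img,lo,hi,amin=30):
    m=cv2.inRange(cv2.cvtColor(img,cv2.COLOR_BGR2HSV),lo,hi)
    n,l,s,c=cv2.connectedComponentsWithStats(m)
    return [(s[i].tolist(),c[i].round(1).tolist()) for i in range(1,n) if s[i,4]>=amin]
def proj(cam,p):
    m=bot.camera_model(cam);q=np.array(m["camera_from_world"])@[*p,1];q=np.array(m["K"])@q[:3];return q[:2]/q[2]
E
python3 - <<'E'
from h import *
print(bot.get_obs())
for n in("top","scene"):
    im,d=bot.capture(n);cv2.imwrite(f"pics/{n}0.png",im);np.save(f"pics/{n}0.npy",d)
    print(n,blobs(im,(5,150,120),(18,255,255)))
E
```

```text
{'time': 0.0, 'joint_positions': array([-1.30597699e+00,  3.42758340e-01,  1.52504460e+00,  2.75535051e-06,
        1.27536942e+00, -1.46003181e-01]), 'dq': array([-4.99731648e-05, -1.17796572e-03,  7.79440538e-04,  6.43639681e-04,
       -1.82197150e-04, -1.27212801e-03]), 'tau': array([ 3.32821604e-03, -4.31235659e+01, -2.44217205e+01,  7.20569585e-02,
        5.59404760e-02, -1.03205975e-04]), 'tool_pos': array([ 209.60368076, -481.00649034,  291.51675942]), 'tcp_rot': array([-3.14003014e+00, -2.32430538e-04,  4.10821532e-01]), 'contact_force': array([0.46354478, 0.07880427, 0.12714721]), 'moment': array([-0.00047593,  0.02315987,  0.03398227]), 'grip_width': 91.87600522016348}
top [([281, 212, 11, 5, 43], [285.8, 213.9])]
scene [([331, 178, 8, 6, 30], [334.5, 180.3])]
```

View pics/top0.png

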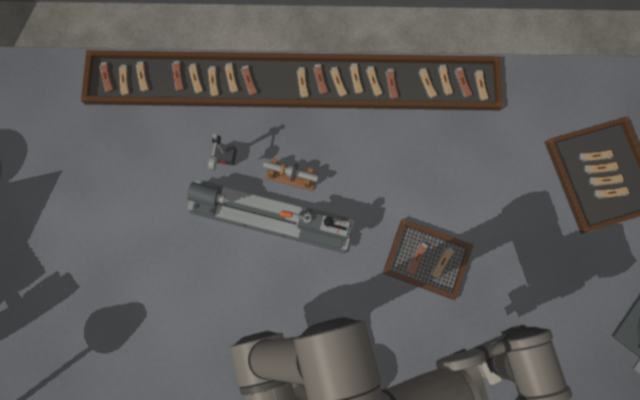

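View pics/scene0.png

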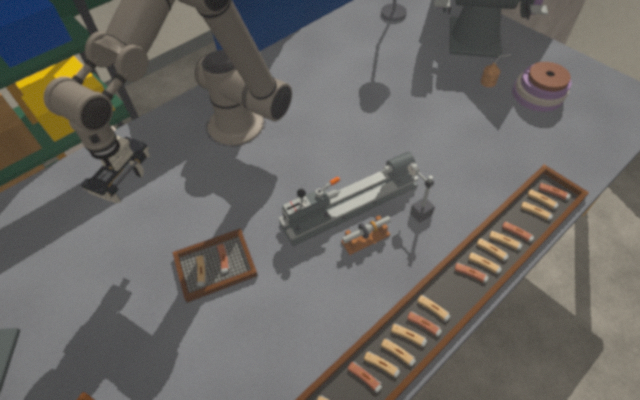

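The top view shows the bed from about (190,200) to (352,240). The orange grip is at (286,214), the hub near (306,216) and the black knob near (330,223). In the scene view the knob is near (301,192) and the grip at (335,181). Next I'll turn these into positions.

```bash
python3 - <<'E'
from h import *
g=ray("top",(285.8,213.9),160);print("grip",g.round(1), "scene",ray("scene",(334.5,180.3),160).round(1))
im=cv2.imread("pics/top0.png");d=np.load("pics/top0.npy")
m=bot.camera_model("top");T=np.array(m["camera_from_world"]);K=np.array(m["K"]);Ti=np.linalg.inv(T)
v,u=np.mgrid[0:400,0:640]
P=(np.stack([(u-K[0,2])/K[0,0]*d,(v-K[1,2])/K[1,1]*d,d,np.ones_like(d)],-1)@Ti.T)[...,:3]
roi=(u>180)&(u<360)&(v>175)&(v<255)&(d>0)
def rect(lo,hi):
    s=roi&(P[...,2]>lo)&(P[...,2]<hi);q=P[s][:,:2].astype(np.float32);r=cv2.minAreaRect(q);print(lo,hi,s.sum(),r,P[s].mean(0).round(1));return s
rect(30,60);rect(30,300);rect(122,142);s=rect(145,260)
for t in zip(u[s],v[s],P[s].round(0).tolist()): print(t[0],t[1],t[2],end=';')
c=cv2.resize(im[180:260,180:370],None,fx=4,fy=4,interpolation=2)
im2=cv2.imread("pics/scene0.png");c2=cv2.resize(im2[150:240,270:440],None,fx=4,fy=4,interpolation=2)
o=np.zeros((600,760,3),np.uint8);o[:240]=cv2.resize(c,(760,320))[:240];o[240:,:680]=c2
cv2.imwrite("pics/c1.png",o)
print(bot.camera_model("wrist")["camera_from_world"])
E
```

```text
grip [ 5.552e+02 -1.000e-01  1.600e+02] scene [556.3   2.5 160. ]
30 60 2814 ((620.28369140625, 41.2113037109375), (480.65948486328125, 190.0624542236328), 76.34463500976562) [576.7  72.6  45. ]
30 300 5225 ((620.2645874023438, 41.20487976074219), (480.6764831542969, 190.21649169921875), 76.31271362304688) [570.7  48.4  77.6]
122 142 1075 ((571.0280151367188, 50.14013671875), (462.1990051269531, 47.20198059082031), 76.13175201416016) [564.6  26.  131.5]
145 260 263 ((544.9115600585938, -56.31047821044922), (144.9109344482422, 26.41048812866211), 77.73140716552734) [544.1 -55.  168.7]
281 211 [562.0, 13.0, 163.0];282 211 [561.0, 10.0, 168.0];283 211 [562.0, 7.0, 165.0];284 211 [562.0, 5.0, 164.0];285 211 [563.0, 2.0, 159.0];286 211 [562.0, -1.0, 165.0];280 212 [558.0, 15.0, 170.0];281 212 [559.0, 12.0, 168.0];282 212 [559.0, 10.0, 167.0];283 212 [559.0, 7.0, 166.0];284 212 [559.0, 4.0, 167.0];285 212 [559.0, 2.0, 165.0];286 212 [559.0, -1.0, 167.0];287 212 [559.0, -4.0, 166.0];288 212 [559.0, -6.0, 167.0];289 212 [559.0, -9.0, 168.0];290 212 [560.0, -12.0, 165.0];291 212 [560.0, -14.0
[... 6955 characters left out ...]
3 224 [526.0, -126.0, 184.0];325 225 [523.0, -105.0, 184.0];326 225 [522.0, -108.0, 191.0];327 225 [522.0, -110.0, 186.0];328 225 [522.0, -113.0, 190.0];329 225 [521.0, -115.0, 194.0];330 225 [523.0, -118.0, 185.0];331 225 [522.0, -121.0, 189.0];332 225 [523.0, -124.0, 181.0];326 226 [520.0, -108.0, 183.0];327 226 [520.0, -111.0, 184.0];328 226 [520.0, -113.0, 188.0];329 226 [520.0, -116.0, 188.0];331 226 [521.0, -121.0, 181.0];[[ 3.99085691e-01 -9.16912740e-01 -1.27974409e-03 -5.23965707e+02]
 [-8.73036986e-01 -3.80414640e-01  3.05108380e-01 -3.80214823e+01]
 [-2.80244594e-01 -1.20647125e-01 -9.52316774e-01  3.90679112e+02]
 [ 0.00000000e+00  0.00000000e+00  0.00000000e+00  1.00000000e+00]]
```

View pics/c1.png

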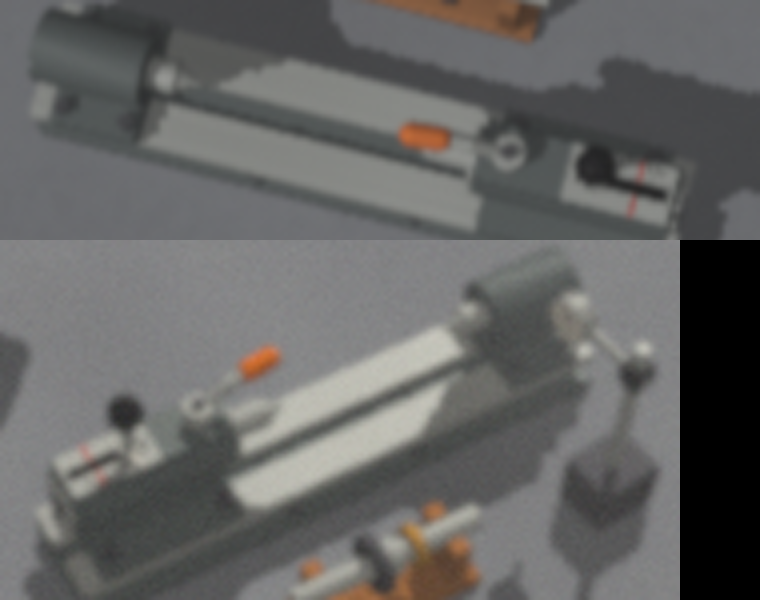

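The numbers agree with the sizes given:
- **Bench:** yaw is about -13.8° (bench +y at 76.2°), with its origin near (573,52).
- **Knob:** about (532,-115), with its top at z≈195.
- **Hinge:** about (546.5,-57).
- **Grip:** about (555.5,-0.5), so the lever is at about 0.085 rad with a radius of 57.

I'll hover over the grip with the jaws across the lever.

Emit:
carry_out --deltas '[[[15,-9,0,-0.4],[45,-27,0,-1.2],[80,-48,0,-2.2],[120,-71,0,-3.2],[160,-95,0,-4.2],[200,-119,0,-5.2],[240,-143,0,-6.2],[280,-167,0,-7.2],[320,-190,0,-8.2],[360,-214,0,-9.2],[400,-238,0,-10.2],[440,-262,0,-11],[475,-283,0,-11.5],[500,-298,0,-11.5],[509,-303,0,-11.5],[509,-303,0,-11.5],[509,-303,0,-11.5]]]' --fingers 50

```text
time: 1.8
tool_pos: [554.6, -0.7, 292.0]
tcp_rot: [-3.141, 0.001, 1.415]
contact_force: [-0.6, -0.0, 0.0]
grip_width: 50.1
```

```bash
python3 - <<'E'
from h import *
o=bot.get_obs();print(o["time"],o["tool_pos"],o["tcp_rot"],o["joint_positions"],o["contact_force"])
pts={"knob":(532,-115,180),"hinge":(546.3,-56.8,160),"grip":(555.4,-.5,160)}
pr={k:proj("wrist",p).round(1) for k,p in pts.items()};print(pr)
im,d=bot.capture("wrist");cv2.imwrite("pics/w1.png",im)
for s,c in blobs(im,(5,150,100),(18,255,255),100): print(s,c,ray("wrist",c,160))
E
```

```text
1.8 [554.58918312  -0.68524245 291.98978361] [-3.14064902e+00  5.82024348e-04  1.41469601e+00] [-1.39174358e-01  3.97038102e-01  1.44117266e+00 -5.86674060e-04
  1.30433528e+00  1.70809829e-02] [-0.62570483 -0.01339621  0.01404299]
{'knob': array([318.7, 350.8]), 'hinge': array([324.9, 272.9]), 'grip': array([325.3, 207.1])}
[412, 79, 77, 129, 4086] [441.0, 139.1] [644.2461281   36.85110254 160.        ]
[486, 94, 18, 15, 198] [494.7, 101.2] [681.58849995  57.01645086 160.        ]
[315, 182, 23, 45, 902] [326.2, 204.0] [556.4409044    1.34531545 160.        ]
[461, 194, 16, 17, 181] [468.6, 203.0] [662.71638971 -14.69514108 160.        ]
[633, 227, 7, 44, 165] [637.1, 253.8] [794.49694372 -79.06762152 160.        ]
```

View pics/w1.png

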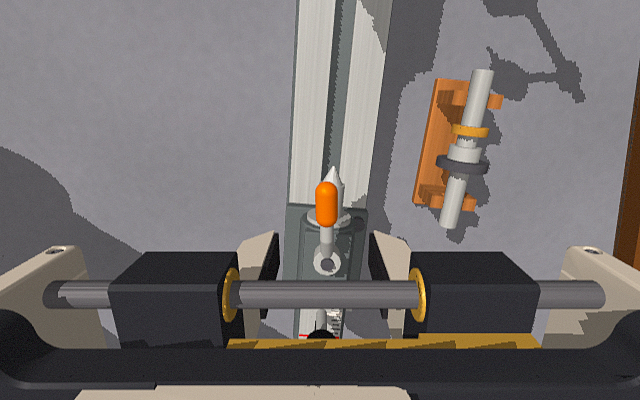

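The wrist view shows the grip at (326,204) and the hub screw at about (327,263). The ball's edge is near (320,335), hidden by the gripper, and the arbor is well to the right. I'll work out where the hub lies.

```bash
python3 - <<'E'
from h import *
for z in(153,160,166): print(z,ray("wrist",(327,263),z).round(1),ray("wrist",(326.2,204),z).round(1))
im,d=bot.capture("wrist")
m=bot.camera_model("wrist");T=np.array(m["camera_from_world"]);K=np.array(m["K"]);Ti=np.linalg.inv(T)
def P(u,v):
    z=d[v,u];return (Ti@[(u-K[0,2])/K[0,0]*z,(v-K[1,2])/K[1,1]*z,z,1])[:3].round(1)
for uv in((327,263),(316,263),(339,263),(327,251),(327,274),(326,204),(326,186),(326,222),(326,240)): print(uv,P(*uv))
E
```

```text
153 [548.7 -52.7 153. ] [556.1  -1.2 153. ]
160 [549.3 -48.6 160. ] [556.4   1.3 160. ]
166 [549.8 -45.1 166. ] [556.7   3.5 166. ]
(327, 263) [548.6 -54.1 151. ]
(316, 263) [539.3 -54.1 148.6]
(339, 263) [558.5 -56.4 149.9]
(327, 251) [550.5 -42.1 152.8]
(327, 274) [546.7 -66.6 147.7]
(326, 204) [556.8   3.9 167.7]
(326, 186) [558.8  16.5 164.7]
(326, 222) [554.4 -11.5 164.6]
(326, 240) [551.7 -28.8 159.5]
```

Averaging both views gives a hinge at about (547.3,-56) and a lever angle of 81.2° in the world frame. I'll descend to grip height (TCP z 207) and cage the grip.

Emit:
carry_out --deltas '[[[0,1.3,10,0],[0,1.3,30,0],[0,1.3,50,0],[0,1.3,68,0],[0,1.3,80,0],[0,1.3,85,0],[0,1.3,85,0]]]'

```text
time: 2.6
tool_pos: [556.4, -0.8, 206.7]
tcp_rot: [-3.141, 0.0, 1.414]
contact_force: [0.3, -0.5, -0.1]
grip_width: 49.9
```

Emit:
carry_out --deltas '[[[0,0,0,0],[0,0,0,0],[0,0,0,0],[0,0,0,0],[0,0,0,0]]]' --fingers 21

```text
time: 3.1
tool_pos: [556.7, -0.4, 207.4]
tcp_rot: [3.141, 0.0, 1.414]
contact_force: [-0.1, -0.9, -0.1]
grip_width: 21.2
```

```bash
python3 - <<'E'
from h import *
o=bot.get_obs();print(o["time"],o["tool_pos"],o["tcp_rot"],o["contact_force"],o["grip_width"])
t=bot.capture("wrist")[0];b=[x for x in blobs(t,(5,150,100),(18,255,255),60)];print(b)
cv2.imwrite("pics/w2.png",t)
E
```

```text
3.1 [ 5.56672245e+02 -4.45664362e-01  2.07423185e+02] [3.14113016e+00 8.59706379e-05 1.41445965e+00] [-0.11164676 -0.89861158 -0.07507917] 21.177529762554382
[([431, 75, 111, 169, 7718], [474.0, 152.4]), ([539, 96, 24, 20, 356], [550.6, 105.2]), ([500, 224, 20, 23, 305], [509.5, 236.7]), ([306, 229, 34, 51, 1579], [322.9, 255.4])]
```

View pics/w2.png

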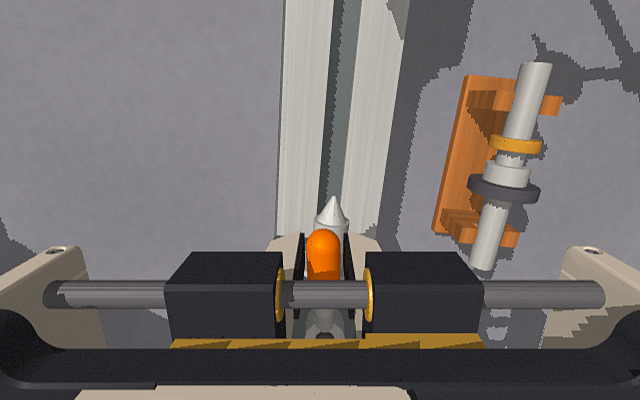

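The grip sits between the fingers with clearance on both sides (orange blob centred at (323,255)), and the force is near zero. Now I'll swing the lever along its arc.

Emit:
carry_out --deltas '[[[-0.2,-4.9,0,-1],[-0.9,-9.7,0,-2],[-1.9,-14.5,0,-3],[-3.4,-19.2,0,-4],[-5.2,-23.7,0,-5],[-7.5,-28,0,-6],[-10.1,-32.1,0,-7],[-13.1,-36,0,-8],[-16.4,-39.6,0,-9],[-20,-42.9,0,-10],[-23.9,-45.9,0,-11],[-28,-48.5,0,-12],[-32.3,-50.8,0,-13],[-36.8,-52.6,0,-14],[-41.5,-54.1,0,-15],[-46.3,-55.1,0,-16],[-51.1,-55.8,0,-17],[-53.1,-55.9,0,-17.4],[-53.1,-55.9,0,-17.4],[-53.1,-55.9,0,-17.4]]]'

```text
time: 5.15
tool_pos: [494.0, -43.8, 207.6]
tcp_rot: [3.14, 0.003, 2.932]
contact_force: [4.9, 3.8, -1.6]
grip_width: 21.0
```

```bash
python3 - <<'E'
from h import *
o=bot.get_obs();print(o["time"],o["tool_pos"],o["tcp_rot"],o["contact_force"],o["grip_width"],o["joint_positions"])
t=bot.capture("wrist")[0];print(blobs(t,(5,150,100),(18,255,255),60))
cv2.imwrite("pics/w3.png",t)
E
```

```text
5.15 [494.04075976 -43.83494629 207.5912146 ] [3.14043414e+00 2.50072106e-03 2.93244880e+00] [ 4.86496879  3.79864824 -1.55215895] 20.986094426834338 [-2.43790793e-01  3.77115120e-01  1.72808812e+00  1.44817795e-03
  1.03393079e+00 -1.60618385e+00]
[([311, 230, 35, 50, 1537], [327.8, 256.1])]
```

View pics/w3.png

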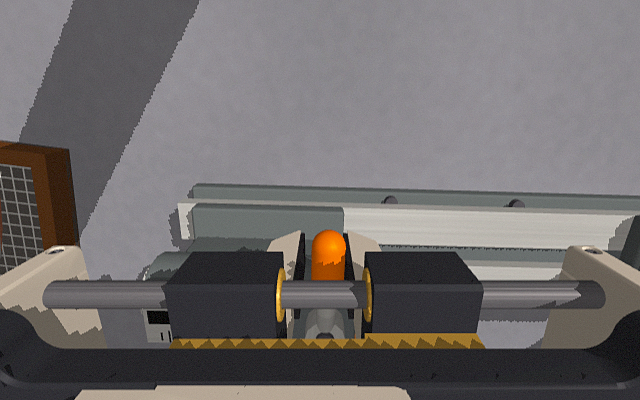

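The lever has swung to about 166–168° in the world frame, lying squarely across the bed. I'll nudge it 3 mm further to check that it's at the stop.

Emit:
carry_out --deltas '[[[0,-1.5,0,0],[0,-3,0,0],[0,-3,0,0]]]'

```text
time: 5.5
tool_pos: [493.9, -44.6, 207.6]
tcp_rot: [3.136, 0.003, 2.932]
contact_force: [7.2, 14.2, -0.5]
grip_width: 20.8
```

The force rose to 14 N with only 0.8 mm of motion, so the lever is at its stop. Next I'll back off, open the fingers, lift, and go above the knob.

Emit:
carry_out --deltas '[[[0,3,0,0],[0,3,0,0],[0,3,0,0],[0,3,0,0]]]' --fingers 50

```text
time: 5.9
tool_pos: [492.9, -44.5, 207.2]
tcp_rot: [-3.141, -0.0, 2.933]
contact_force: [0.6, -0.9, -0.1]
grip_width: 47.5
```

Emit:
carry_out --deltas '[[[0,0,-10,0],[0,0,-35,0],[0,0,-65,0],[0,0,-95,0],[0,0,-110,0],[0,0,-110,0]]]'

```text
time: 6.5
tool_pos: [493.9, -44.6, 320.1]
tcp_rot: [-3.141, 0.006, 2.933]
contact_force: [-0.1, 0.1, 0.3]
grip_width: 50.1
```

```bash
python3 - <<'E'
from h import *
o=bot.get_obs();print(o["time"],o["tool_pos"],o["tcp_rot"],o["contact_force"],o["grip_width"])
m=bot.camera_model("wrist")
im,d=bot.capture("wrist");cv2.imwrite("pics/w4.png",im)
print([ (c,ray("wrist",c,160).round(1)) for s,c in blobs(im,(5,150,100),(18,255,255),200)])
print({k:proj("wrist",p).round() for k,p in {"knob":(532.5,-114.5,180),"hinge":(547.3,-56,160)}.items()})
im,d=bot.capture("top");print("top",[ (c,ray("top",c,160).round(1)) for s,c in blobs(im,(5,150,100),(18,255,255),20)])
yaw=o["tcp_rot"][2];dw=np.array([532.5,-114.5])-o["tool_pos"][:2]
print("tool shift",dw@[np.cos(yaw),np.sin(yaw)],dw@[np.sin(yaw),-np.cos(yaw)])
E
```

```text
6.5 [493.86986531 -44.5878514  320.14616755] [-3.1411782   0.00564958  2.9325411 ] [-0.06023944  0.05851025  0.25460646] 50.07224231618147
[([31.5, 128.2], array([ 390.7, -256.2,  160. ])), ([327.2, 193.3], array([491.2, -40.8, 160. ])), ([121.8, 226.0], array([ 483.4, -220.5,  160. ])), ([350.5, 273.5], array([570.8, -35.7, 160. ]))]
{'knob': array([251., 265.]), 'hinge': array([323., 255.])}
top []
tool shift -52.29810818251928 -60.373037928608944
```

View pics/w4.png

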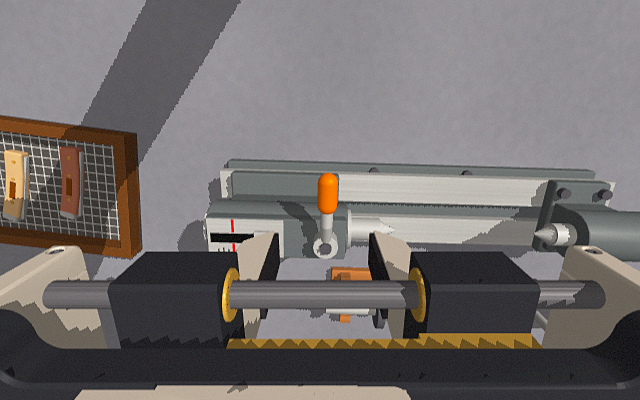

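The lever now lies across the bed with the grip at (327,193) and the red line at (233,225). The knob is hidden behind the left finger. I'll move above it and descend with the jaws along the bed.

Emit:
carry_out --deltas '[[[-10,-12,0,0.2],[-25,-30,0,0.4],[-42,-48,0,0.4],[-50,-58,0,0.4],[-52.3,-60.4,0,0.4],[-52.3,-60.4,0,0.4],[-52.3,-60.4,15,0.4],[-52.3,-60.4,35,0.4],[-52.3,-60.4,52,0.4],[-52.3,-60.4,68,0.4],[-52.3,-60.4,82,0.4],[-52.3,-60.4,90,0.4],[-52.3,-60.4,93,0.4],[-52.3,-60.4,93,0.4]]]' --fingers 60

```text
time: 8.0
tool_pos: [531.7, -113.8, 224.3]
tcp_rot: [3.142, -0.0, 2.898]
contact_force: [0.1, 0.5, -0.0]
grip_width: 60.4
```

```bash
python3 - <<'E'
from h import *
o=bot.get_obs();print(o["time"],o["tool_pos"],o["tcp_rot"],o["contact_force"],o["grip_width"])
a=bot.capture("scene")[0];b=bot.capture("wrist")[0]
c=cv2.resize(a[150:240,270:400],(650,450),interpolation=2)
cv2.imwrite("pics/s5.png",c)
E
```

```text
8.0 [ 531.71003868 -113.82187715  224.30111414] [ 3.14157468e+00 -1.02157311e-04  2.89822972e+00] [ 0.11268443  0.50979674 -0.00545511] 60.39016567383683
```

View pics/s5.png

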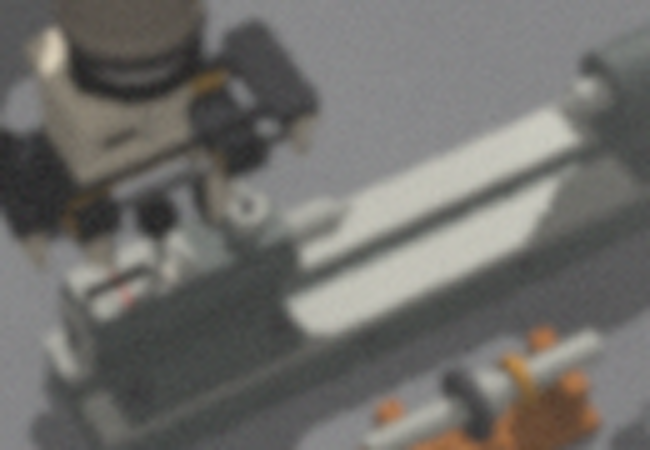

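The ball hangs between the open fingers at about (157,215) in the crop, with no contact force. I'll close on it.

Emit:
carry_out --deltas '[[[0,0,0,0],[0,0,0,0],[0,0,0,0],[0,0,0,0],[0,0,0,0],[0,0,0,0],[0,0,0,0]]]' --fingers 10

```text
time: 8.8
tool_pos: [532.2, -112.7, 224.3]
tcp_rot: [3.139, 0.0, 2.898]
contact_force: [2.0, 6.4, 0.8]
grip_width: 26.1
```

Gripped at a width of 26 mm. The 6.7 N pull is below the 9 N preload, so the centre is still home with the TCP at about (532,-113). Now I'll draw it back 30 mm along tool -y.

Emit:
carry_out --deltas '[[[0,-1,0,0],[0,-3,0,0],[0,-5,0,0],[0,-7.5,0,0],[0,-10,0,0],[0,-12.5,0,0],[0,-15,0,0],[0,-17.5,0,0],[0,-20,0,0],[0,-22.5,0,0],[0,-25,0,0],[0,-27,0,0],[0,-29,0,0],[0,-30,0,0],[0,-31,0,0],[0,-31,0,0],[0,-31,0,0],[0,-31,0,0]]]'

```text
time: 10.6
tool_pos: [525.2, -141.0, 224.3]
tcp_rot: [3.136, 0.001, 2.898]
contact_force: [5.6, 15.6, 1.4]
grip_width: 26.4
```

```bash
python3 - <<'E'
from h import *
o=bot.get_obs();print(o["time"],o["tool_pos"],o["tcp_rot"],o["contact_force"],o["grip_width"])
print("drawn",(np.array([532.2,-112.7])-o["tool_pos"][:2])@[.2385,.971])
a=np.mean([bot.capture("scene")[0] for _ in range(4)],0)[165:230,270:350].astype(np.uint8)
im,d=bot.capture("wrist")
A=cv2.resize(a,(640,520),interpolation=2);cv2.imwrite("pics/s6.png",A);cv2.imwrite("pics/w6.png",im)
E
```

```text
10.6 [ 525.18039083 -141.04559651  224.28430215] [3.13566270e+00 5.54889877e-04 2.89827594e+00] [ 5.60665521 15.59365031  1.37159694] 26.42462846991121
drawn 29.197751002468674
```

View pics/s6.png

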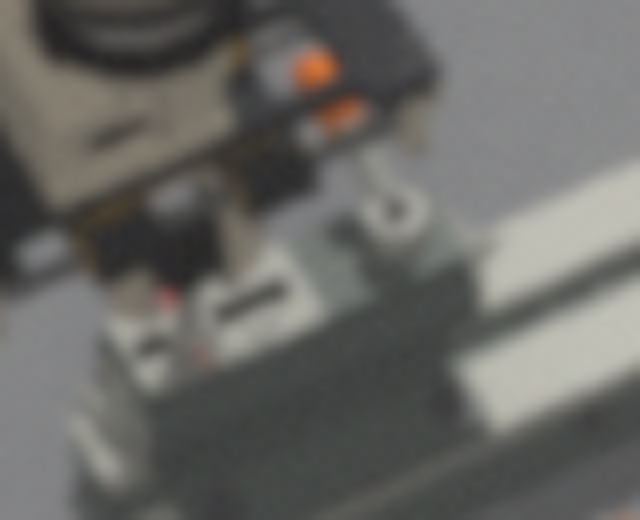

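View pics/w6.png

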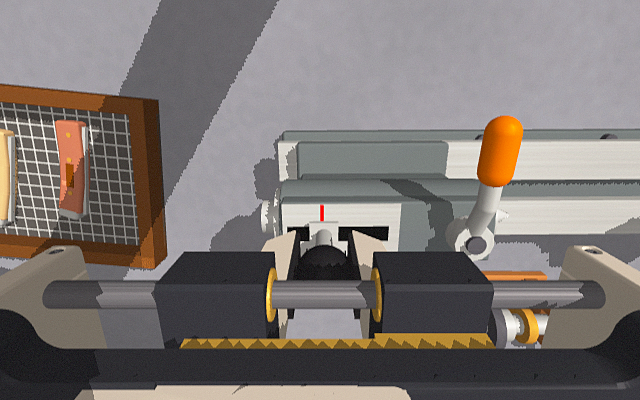

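The red line and the stud with its pointer share column ≈322. The measured draw is 29.2 mm, and the 16.6 N pull matches the spring at the red line. In this view the lever looks tilted, so I'll compute its angle, then hold a little longer.

```bash
python3 - <<'E'
from h import *
im,d=bot.capture("wrist")
m=bot.camera_model("wrist");K=np.array(m["K"]);Ti=np.linalg.inv(np.array(m["camera_from_world"]))
def P(u,v):
    z=d[v,u];return (Ti@[(u-K[0,2])/K[0,0]*z,(v-K[1,2])/K[1,1]*z,z,1])[:3].round(1)
for uv in((500,125),(500,150),(498,175),(487,210),(474,243)): print(uv,P(*uv))
for s,c in blobs(im,(5,150,100),(18,255,255),300): print(s,c,ray("wrist",c,163).round(1))
hub=P(474,243)[:2]
for x in (P(500,150),P(498,175)): v=x[:2]-hub;print("lever rel bench",np.arctan2(v[1],v[0])-np.deg2rad(76.2))
h=cv2.cvtColor(im,cv2.COLOR_BGR2HSV)[195:260,290:360];print("red cols",np.where(((h[...,0]<5)|(h[...,0]>175))&(h[...,1]>150)&(h[...,2]>100))[1].mean()+290)
g=cv2.cvtColor(im,cv2.COLOR_BGR2GRAY)
for v in(228,233,238): print(v,g[v,300:345].tolist())
E
```

```text
(500, 125) [478.8 -42.7 164.2]
(500, 150) [490.2 -44.7 166.3]
(498, 175) [502.9 -46.1 165.4]
(487, 210) [523.8 -49.8 158.3]
(474, 243) [546.6 -55.5 150.7]
[0, 84, 109, 28, 1717] [50.8, 97.8] [ 416.2 -243.5  163. ]
[477, 116, 46, 71, 2413] [499.1, 151.3] [491.8 -43.5 163. ]
[130, 227, 25, 42, 548] [145.3, 252.8] [ 501.3 -234.1  163. ]
[0, 234, 49, 24, 824] [19.0, 245.1] [ 480.5 -297.5  163. ]
[482, 272, 65, 8, 481] [514.7, 275.5] [564.8 -40.2 163. ]
[509, 309, 28, 35, 309] [524.6, 325.5] [600.8 -36.5 163. ]
lever rel bench 1.622452741470146
lever rel bench 1.5997771805063132
red cols 321.4761904761905
228 [7, 12, 11, 13, 14, 7, 11, 7, 0, 178, 224, 213, 213, 213, 214, 213, 212, 213, 215, 216, 221, 219, 210, 209, 212, 212, 219, 215, 214, 213, 212, 212, 212, 217, 213, 212, 215, 231, 120, 11, 10, 6, 13, 21, 20]
233 [14, 19, 27, 26, 19, 21, 13, 13, 0, 112, 236, 217, 218, 219, 227, 173, 145, 90, 100, 118, 133, 145, 153, 159, 168, 170, 173, 178, 181, 181, 177, 198, 215, 208, 208, 210, 213, 236, 63, 11, 16, 20, 23, 20, 18]
238 [26, 14, 23, 26, 19, 17, 19, 1, 0, 121, 245, 241, 134, 133, 139, 126, 93, 98, 104, 123, 136, 143, 158, 159, 169, 172, 172, 178, 183, 188, 196, 67, 229, 222, 217, 220, 222, 244, 63, 12, 11, 19, 14, 23, 20]
```

Emit:
carry_out --deltas '[[[0,0,0,0],[0,0,0,0],[0,0,0,0],[0,0,0,0]]]'

```text
time: 11.3
tool_pos: [525.2, -141.1, 224.3]
tcp_rot: [3.136, 0.001, 2.898]
contact_force: [5.2, 14.1, 0.4]
grip_width: 26.4
```

The lever is at about 1.6 rad, i.e. at its stop. The pointer is about 1 mm short of the line, so I'll trim it by 1 mm and hold.

Emit:
carry_out --deltas '[[[0,-0.5,0,0],[0,-1,0,0],[0,-1,0,0],[0,-1,0,0],[0,-1,0,0],[0,-1,0,0],[0,-1,0,0],[0,-1,0,0]]]'

```text
time: 12.1
tool_pos: [525.0, -141.9, 224.3]
tcp_rot: [3.135, 0.001, 2.898]
contact_force: [5.7, 14.5, 1.3]
grip_width: 26.4
```

```bash
python3 - <<'E'
from h import *
o=bot.get_obs();print(o["time"],o["contact_force"],o["grip_width"],"drawn",(np.array([532.2,-112.7])-o["tool_pos"][:2])@[.2385,.971])
g=cv2.cvtColor(bot.capture("wrist")[0],cv2.COLOR_BGR2GRAY)[228,295:350]
w=np.where(g>150)[0]+295;print("plate",w.min(),w.max())
print(bot.close_job())
E
```

```text
12.1 [ 5.73807735 14.52743491  1.30408552] 26.44027153315224 drawn 30.04065738505003
plate 309 337
the job is handed in; nothing more can be done
None
```

The lever is unlocked and the spring centre is drawn to the red line. The gripper is still holding it there by the ball knob, and I handed the job in at 12.1 s; no verdict is reported.

- **Lever:** I swung it by its orange grip to the unlocked stop. Pushing 3 mm further raised the force to about 14 N with under 1 mm of movement. The wrist camera later put it at about 1.6 rad.
- **Spring centre:** By the arm's own reading it was drawn 30.0 mm, with about 15.7 N on the wrist against roughly 16 N expected from the spring.
- **Disagreement:** Before the last 1 mm trim, the camera put the pointer about 1.3 mm short of the line and the arm read 29.2 mm. After the trim the camera picture was not a useful check, because the camera moves with the gripper.
- **Arbor, gauge and knives:** I never touched them, and the wrist force showed no unexpected contact. I did not measure their positions at the end.

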